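# Unstack the bead tins onto their cork mats

### The job

The mosaic class is about to start: take the pile of aluminium bead tins apart and set each tin upright in the middle of the cork mat of its own shape and size in the green tray (which way round it is turned does not matter). Don't tip a tin over, and leave the glue bottle and the jar of beads where they stand.

Things in the scene. Friction and masses are not known exactly. Their poses are not given: they have to be found in the camera images.
- tin_big_round: Closed aluminium bead tin, dark lid rim: round, 66 mm in diameter, 32 mm high, straight sides, about 160 g. Origin: centre of the underside, z up. At the start it stands on a dark 4 mm cutting mat, either alone or at the bottom of the stack of three. Lids are flat; nothing interlocks.
- tin_square: Closed aluminium bead tin, dark lid rim: square, 62 mm wide across flats (yaw 0: sides along x and y), 32 mm high, straight sides, about 150 g. Origin: centre of the underside, z up. At the start it stands on a dark 4 mm cutting mat, either alone or at the bottom of the stack of three. Lids are flat; nothing interlocks.
- tin_hex: Closed aluminium bead tin, dark lid rim: six-sided, 48 mm across flats and 55 mm across corners (two flats face along its own +x and -x), 32 mm high, straight sides, about 90 g. Origin: centre of the underside, z up. At the start it stands on the big round or on the square tin, as the middle of a stack of three. Lids are flat; nothing interlocks.
- tin_small_round: Closed aluminium bead tin, dark lid rim: round, 34 mm in diameter, 32 mm high, straight sides, about 50 g. Origin: centre of the underside, z up. At the start it stands on the six-sided tin, as the top of the stack of three. Lids are flat; nothing interlocks.
- mat_big_round: Flat cork mat, round, 76 mm in diameter, 4 mm thick, fixed to the floor of the green tray (floor 4 mm above the table; tray 360 x 300 mm, rim 22 mm above the table). Origin: centre of its underside, z up, so its top is 4 mm above the origin. Place of the tin of the same outline (5 mm larger all round). Mat centres are about 130 mm apart, order shuffled.
- mat_square: Flat cork mat, square, 72 mm wide (sides along its x and y), 4 mm thick, fixed to the floor of the green tray (floor 4 mm above the table; tray 360 x 300 mm, rim 22 mm above the table). Origin: centre of its underside, z up, so its top is 4 mm above the origin. Place of the tin of the same outline (5 mm larger all round). Mat centres are about 130 mm apart, order shuffled.
- mat_hex: Flat cork mat, six-sided, 58 mm across flats (two flats face along its x axis), 4 mm thick, fixed to the floor of the green tray (floor 4 mm above the table; tray 360 x 300 mm, rim 22 mm above the table). Origin: centre of its underside, z up, so its top is 4 mm above the origin. Place of the tin of the same outline (5 mm larger all round). Mat centres are about 130 mm apart, order shuffled.
- mat_small_round: Flat cork mat, round, 44 mm in diameter, 4 mm thick, fixed to the floor of the green tray (floor 4 mm above the table; tray 360 x 300 mm, rim 22 mm above the table). Origin: centre of its underside, z up, so its top is 4 mm above the origin. Place of the tin of the same outline (5 mm larger all round). Mat centres are about 130 mm apart, order shuffled.
- glue_bottle: White glue bottle with a pointed nozzle, 38 mm in diameter, 110 mm tall, standing loose in the tray beyond the mats. Origin: centre of its underside. To be left alone.
- bead_jar: Jar of amber beads with a black lid, 60 mm in diameter, 80 mm tall, standing loose on the dark cutting mat beyond the tins. Origin: centre of its underside. To be left alone.
Not all that is in view belongs to the job. Leave any pink look-alike of the mat_big_round alone. Leave any pink look-alike of the mat_hex alone.

How it is judged:
By the outcome, as a careful person would: the job done as asked, in the order asked, and still so for the second after the job is handed in, with the robot touching nothing.
It also fails if it takes over 120 s, if anything falls off the work surface, if the arm or the gripper's body presses on something with over 40 N, if the wrist force passes 120 N, or if a joint passes its speed limit or range.

### The arm

A 6-joint arm with a two-finger parallel gripper is mounted at the origin on the work surface. World frame = base frame: x ahead of the robot, y to its left, z up, the work surface at z = 0. Lengths are in mm, angles in rad, forces in N, time in s.
With the tool pointing down it reaches from about 325 to 900 mm from the base axis. Payload 6.1 kg.
Tool frame: the origin (TCP) lies on the centre line of the jaws, within the pads' length; the fingertips stand 14 mm ahead of it and the grasp point (between the pads) lies 5 mm behind it; z points along the fingers, y is the line along which they close (so a half turn about z gives the same grasp; the last joint's range is limited). The gripper opens to 85 mm and grips with 20 to 120 N. Pads are 22 mm wide; open, the fingers measure 114 mm over their backs; the gripper's body (76 mm by 85 mm) begins 54 mm behind the grasp point. The pads swing forward as they close: fully open they stand 13 mm farther back than shut.
Start: joints at [1.216, 0.22, 1.526, -0, 1.395, -0.126], TCP at [141.755, 608.705, 245.3] pointing down, gripper open.
Joint ranges: [-2.98, 2.98], [-0.91, 2.08], [0.09, 2.57], [-1.24, 4.39], [0.2, 2.65], [-2.68, 2.68]. Speed limits (rad/s): [2.57, 2.57, 3.01, 3.14, 3.14, 3.14].

### API

Orientations are given as a rotation vector (axis times angle).
In Python, from cell import manip, status, cams, ticket gives the robot as it stands. Calls block until the motion is done:
- manip.goto(position, orientation): joint-space move of the TCP to a pose.
- manip.line_to(position, ori=None, speed=150): straight line of the TCP; ori=None keeps the orientation; speed is the mean speed in mm/s.
- manip.move_joints(angles): joint-space move.
- manip.command_gripper(opening, newtons=None): opening from 0.0 (shut) to 1.0 (fully open); newtons is the grip in N (None keeps the last); returns when the fingers have stopped.
- manip.dwell(seconds).
- manip.ik(position, orientation): joint angles nearest the present ones, or None.
- status.read_state(): the state.
- cams.get_image(name): name is "scene" or "top" or "wrist"; returns (picture, depth): 420x560x3 uint8, red, green, blue; 420x560 float32, mm along the optical axis (not along the pixel's ray), 0 where there is no reading.
- cams.get_calibration(name): a dict with "mtx" (3x3 intrinsics, pixels), "k1" (the pictures are not rectified: a ray, as slopes to the right and down, at radius r is drawn at 1 + k1 r^2 times it, then the intrinsics apply), "position" and "rotation" of the camera in the world. Camera axes: x right, y up, looking along -z (the intrinsics and any distortion apply to the point x, -y, -z); pixel columns grow to the right and rows downward; lengths in mm; the calibration is good to about 2 mm. A picture is of the moment at which its call begins: read the wrist's pose just before it. get_calibration takes no time and is no camera call; for the wrist camera it gives the pose at the moment of the call.
A pose or a line that the arm cannot do raises manip.IKError and nothing moves.
- ticket.job_done(): hands the job in; it is judged then, once.
The state is a dict: "time_s": time; "qpos": joint angles; "joint_vel": joint speeds; "joint_torque": joint torques, N m; "tcp_pos": TCP position; "tcp_rot": TCP orientation; "force": force on the tool from outside, world axes, zero at the start; "ft_torque": the same for the moment, N m; "gripper_width": opening from 0.0 (shut) to 1.0 (fully open); "grip_force": force on a finger pad.
Only numpy, scipy, OpenCV 4.12 (cv2) and the standard library are available. Lean on these libraries where they do the work, as an engineer would, in place of code of your own. Each camera call takes 0.05 s, during which the arm holds its last target. There are 200 camera calls.

## Working session

There is one attempt and no reset: what is moved stays moved. The work goes in short steps, each a Python script; the robot and the scene stay as the last script left them, time stands still between calls to the robot, and variables do not carry over. Pictures are saved under pics/ and viewed, at most 14 in all, crops included, and the job is handed in when it is done.

```bash
mkdir -p pics; ls; cat > h.py <<'E'
import numpy as np, cv2
from cell import manip, status, cams, ticket
def snap(name,fn=None):
    c=cams.get_calibration(name); im,d=cams.get_image(name)
    if fn: cv2.imwrite('pics/'+fn,cv2.cvtColor(im,cv2.COLOR_RGB2BGR))
    return im,d,c
def rays(uv,c):
    uv=np.float64(uv).reshape(-1,1,2)
    s=cv2.undistortPoints(uv,np.array(c['mtx'],float),np.array([c['k1'],0,0,0.]))[:,0]
    return np.c_[s[:,0],-s[:,1],-np.ones(len(s))]@np.array(c['rotation'],float).T, np.array(c['position'],float)
def plane(uv,c,z):
    r,p=rays(uv,c); return p+r*((z-p[2])/r[:,2])[:,None]
E
python3 - <<'E'
from h import *
for n in ['scene','top']:
    im,d,c=snap(n,n+'1.png'); print(n,c['position'],c['rotation'],c['mtx'],c['k1'],np.count_nonzero(d))
    np.savez('/tmp/'+n,im=im,d=d,**{k:np.array(v) for k,v in c.items()})
print(status.read_state())
E
```

```text
pics
scene [1188.2869272  -404.41017519 1206.78204884] [0.52777395 0.28072456 0.95654509] [[524.92508937   0.         278.791782  ]
 [  0.         524.92508937 207.74184053]
 [  0.           0.           1.        ]] 0.055052257065346215 234300
top [484.7063825   18.44981809 948.96617616] [ 0.02606719 -0.05697151 -1.55736473] [[392.55930247   0.         281.65894996]
 [  0.         392.55930247 207.08168733]
 [  0.           0.           1.        ]] 0.024071265736544004 234240
{'time_s': 0.1, 'qpos': array([ 1.21587839e+00,  2.21182879e-01,  1.52752850e+00, -3.79269392e-05,
        1.39466028e+00, -1.26085975e-01]), 'joint_vel': array([-8.89397412e-04, -2.16812784e-03, -1.40100917e-03, -2.71954411e-04,
       -6.81235653e-04, -7.19160850e-05]), 'joint_torque': array([ 1.81250607e-04, -4.98246825e+01, -3.90543580e+01, -1.74570350e-04,
        5.79636981e-03,  2.08976644e-05]), 'tcp_pos': array([141.59801804, 608.20954312, 244.26970062]), 'tcp_rot': array([-3.58609869e-01, -3.12066683e+00,  2.72765123e-03]), 'force': array([-0.39280564,  0.33945468, -0.28602505]), 'ft_torque': array([ 0.05012798, -0.01858532, -0.00140382]), 'grip_force': 0.0, 'gripper_width': 0.9995773180176099}
```

View pics/top1.png

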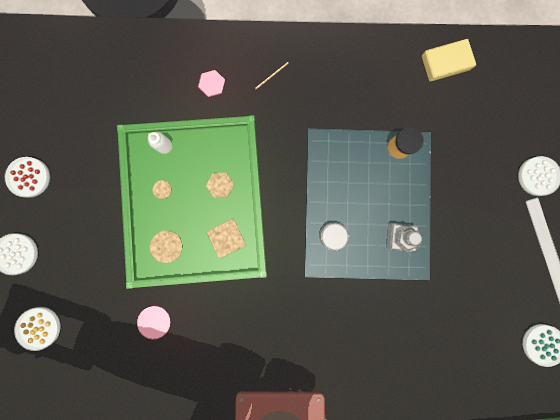

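View pics/scene1.png

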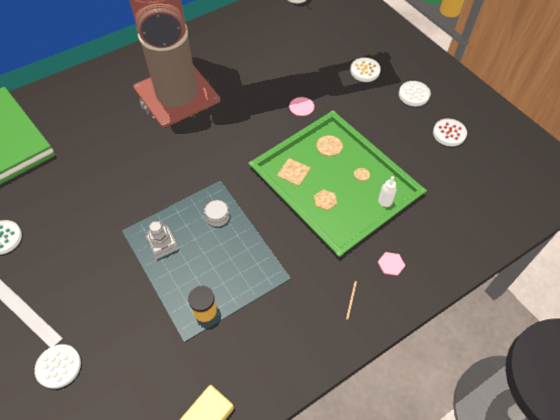

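The top view shows the tray with cork mats: big round (166,246), square (226,238), hex (220,185) and small round (162,189). The big round tin stands alone at (334,236), and the stack on the square tin is at (405,238). The look-alikes are the pink disc (153,322) and the pink hexagon (211,83), both outside the tray and not cork. So the mats meant are the tan ones in the tray, and a wrist view should confirm it.

```bash
cat >> h.py <<'E'
from scipy.spatial.transform import Rotation as R
def rays(uv,c):
    uv=np.float64(uv).reshape(-1,1,2)
    s=cv2.undistortPoints(uv,np.array(c['mtx'],float),np.array([c['k1'],0,0,0.]))[:,0]
    return np.c_[s[:,0],-s[:,1],-np.ones(len(s))]@R.from_rotvec(c['rotation']).as_matrix().T, np.array(c['position'],float)
def down(yaw):  # tool z down, closing line (tool y) at angle yaw+90 deg in world
    return (R.from_euler('z',yaw)*R.from_euler('x',np.pi)).as_rotvec()
def cork(im,c,z=8,amin=150):
    h=cv2.cvtColor(im,cv2.COLOR_RGB2HSV); m=cv2.inRange(h,(5,50,110),(22,200,255))
    m=cv2.morphologyEx(m,cv2.MORPH_CLOSE,np.ones((5,5)))
    out=[]
    for k in cv2.findContours(m,cv2.RETR_EXTERNAL,cv2.CHAIN_APPROX_NONE)[0]:
        if cv2.contourArea(k)<amin: continue
        P=plane(k[:,0],c,z)[:,:2].astype(np.float32)
        M=cv2.moments(P.reshape(-1,1,2)); ctr=np.array([M['m10'],M['m01']])/M['m00']
        r=cv2.minAreaRect(P); out.append((k[:,0].mean(0),ctr,abs(M['m00']),r[1],r[2]))
    return out
E
python3 - <<'E'
from h import *
f=np.load('/tmp/top.npz'); c={k:f[k] for k in f}
for o in cork(f['im'],c,8,60): print([np.round(x,1) for x in o])
print(plane([[334,236]],c,36),plane([[414,238]],c,100), plane([[410,140]],c,84), plane([[160,140]],c,80))
d=f['d'];print(d[236,334],d[238,414],d[250,340])
E
```

```text
[array([280. , 405.7]), array([73.6, -2.5]), np.float64(10184.5), array([ 58.4, 204.8]), np.float64(0.2)]
[array([ 35.7, 328.5]), array([246.5, 565.1]), np.float64(2420.4), array([67.1, 62.4]), np.float64(31.2)]
[array([165.9, 246.1]), array([438.2, 273.6]), np.float64(4165.6), array([73.3, 72.7]), np.float64(1.6)]
[array([226.1, 238.2]), array([458.6, 131.9]), np.float64(4721.9), array([70.5, 70.9]), np.float64(27.5)]
[array([161.7, 189.2]), array([573.8, 287.1]), np.float64(1287.1), array([40.8, 40.2]), np.float64(1.5)]
[array([219.6, 184.7]), array([586.6, 149.9]), np.float64(2661.5), array([55.4, 64.5]), np.float64(0.8)]
[array([ 24.7, 176.4]), array([600.1, 607.7]), np.float64(1792.1), array([66.4, 54.6]), np.float64(30.3)]
[array([395.9, 149.2]), array([ 678.4, -272.7]), np.float64(1092.5), array([56.4, 36.4]), np.float64(35.9)]
[array([271.3,  75.2]), array([855.9,  29.6]), np.float64(391.0), array([  5.7, 104.8]), np.float64(40.1)]
[[ 467.53653782 -121.8074382    36.        ]] [[ 466.65215167 -285.46244507  100.        ]] [[ 684.6404148  -283.26077082   84.        ]] [[676.13910569 273.17276758  80.        ]]
911.32935 852.2609 946.65735
```

```bash
python3 - <<'E'
from h import *
s=status.read_state()['tcp_pos']; c=cams.get_calibration('wrist')
print(s,c['position'],c['rotation'],c['mtx'])
def save(n,im,d,c): np.savez('/tmp/'+n,im=im,d=d,**{k:np.array(v) for k,v in c.items()})
for n,p in [('tray',[500,210,330]),('stack',[440,-200,320])]:
    manip.goto(p,down(np.pi)); manip.dwell(.3)
    im,d,c=snap('wrist',n+'.png'); save(n,im,d,c)
    print(n,c['position'],status.read_state()['tcp_pos'],status.read_state()['qpos'])
    if n=='tray':
        for o in cork(im,c,8): print([np.round(x,1) for x in o])
print(status.read_state()['time_s'])
E
```

```text
[141.59801804 608.20954312 244.26970062] [ 67.22493685 626.36812283 372.02093429] [-0.25774161 -0.20227344  1.33264683] [[319.23824035   0.         278.87548482]
 [  0.         319.23824035 213.44382881]
 [  0.           0.           1.        ]]
tray [423.41917152 210.96954184 457.61516014] [499.86887598 210.36254718 329.91219277] [ 2.52884273e-01 -2.11898358e-02  1.62929970e+00  1.86639604e-05
  1.53360865e+00 -1.31852900e+00]
[array([531.2, 233.4]), array([598. , 596.4]), np.float64(459.2), array([29.5, 53.2]), np.float64(73.3)]
[array([237.9, 227.9]), array([586.6, 152.2]), np.float64(2619.9), array([62.1, 57.9]), np.float64(34.9)]
[array([329.8, 218.7]), array([573.5, 282.5]), np.float64(684.4), array([34.3, 43.2]), np.float64(73.0)]
[array([222.3, 140.8]), array([460.4, 134.1]), np.float64(4843.9), array([71.2, 71.5]), np.float64(27.2)]
[array([328.9, 130. ]), array([451. , 279.3]), np.float64(907.1), array([52.5, 72. ]), np.float64(42.2)]
stack [ 363.87149257 -198.96529259  447.70124466] [ 440.24169561 -199.54681402  319.98597607] [-5.88918424e-01 -1.65552344e-01  1.78171814e+00  1.86997061e-05
  1.52545579e+00 -2.16071628e+00]
4.2917
```

View pics/tray.png

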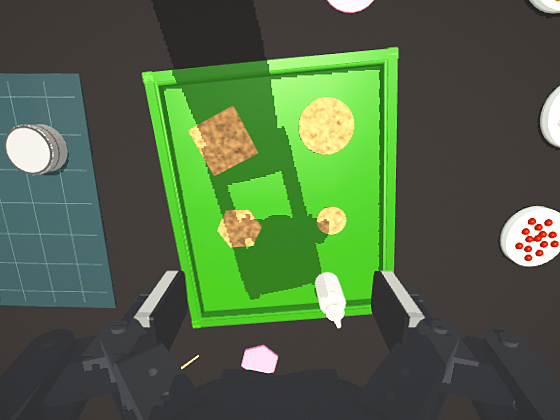

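View pics/stack.png

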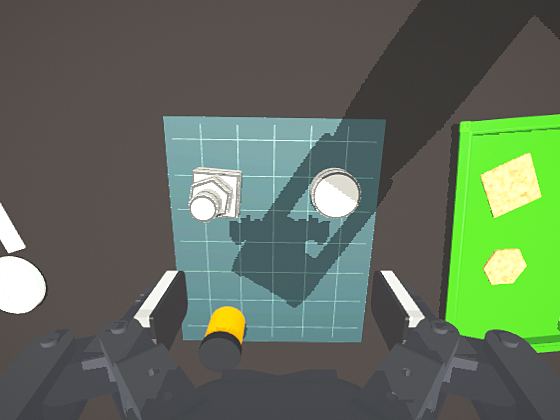

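The cork mats in the wrist view are: square (222,141), big round (327,125), hex (238,228) and small round (332,219). The stack is at (203,208) for the top lid, with the hex and square below it, and the lone round tin is at (336,190). Next I'll measure these with the depth bands.

```bash
cat >> h.py <<'E'
def cork(im,c,z=8,amin=150):
    h=cv2.cvtColor(im,cv2.COLOR_RGB2HSV); m=cv2.inRange(h,(4,30,40),(28,220,255))
    m=cv2.morphologyEx(m,cv2.MORPH_CLOSE,np.ones((5,5))); return shapes(m,c,z,amin)
def shapes(m,c,z,amin=150):
    out=[]
    for k in cv2.findContours(m,cv2.RETR_EXTERNAL,cv2.CHAIN_APPROX_NONE)[0]:
        if cv2.contourArea(k)<amin: continue
        P=plane(k[:,0],c,z)[:,:2].astype(np.float32)
        M=cv2.moments(P.reshape(-1,1,2)); ctr=np.array([M['m10'],M['m01']])/M['m00']
        r=cv2.minAreaRect(P); e=cv2.minEnclosingCircle(P)
        out.append((k[:,0].mean(0),ctr,e[0],e[1],r[0],r[1],r[2]))
    return out
def height(d,c):
    v,u=np.mgrid[:420,:560]; r,p=rays(np.c_[u.ravel(),v.ravel()],c)
    return (p+r*(d.ravel()/np.linalg.norm(r@np.eye(3),axis=1)*0+d.ravel())[:,None]).reshape(420,560,3)
def tins(d,c,top,tol=6,box=(380,560,-340,-60)):
    X=height(d,c); x,y,z=X[...,0],X[...,1],X[...,2]
    m=((abs(z-top)<tol)&(d>0)&(x>box[0])&(x<box[1])&(y>box[2])&(y<box[3])).astype(np.uint8)*255
    return shapes(m,c,top,60)
def show(L):
    for o in L: print('  ',[np.round(x,1).tolist() for x in o])
E
sed -i 's#(d.ravel()/np.linalg.norm(r@np.eye(3),axis=1)\*0+d.ravel())#d.ravel()#' h.py
python3 - <<'E'
from h import *
def ld(n):
    f=np.load('/tmp/%s.npz'%n); return f['im'],f['d'],{k:f[k] for k in f}
for n in ['top','tray','scene']:
    im,d,c=ld(n); print(n); show([o for o in cork(im,c,8,60) if 400<o[1][0]<640 and 80<o[1][1]<330])
for n in ['stack','top','scene']:
    im,d,c=ld(n)
    for t in (100,68,36): print(n,t); show(tins(d,c,t))
E
```

```text
top
tray
   [[239.1, 227.7], [587.4, 151.5], [587.4, 151.5], 33.3, [587.2, 151.6], [58.7, 65.7], 65.6]
   [[330.9, 220.0], [574.4, 288.7], [574.7, 288.5], 22.1, [574.0, 288.8], [42.6, 41.8], 2.2]
   [[223.4, 140.6], [460.2, 133.9], [460.4, 134.1], 49.2, [460.1, 133.9], [71.8, 72.0], 27.1]
   [[326.0, 125.5], [439.5, 275.1], [439.5, 275.0], 37.8, [439.0, 275.3], [74.0, 73.8], 1.2]
scene
   [[254.2, 220.9], [407.6, 190.4], [503.0, 290.6], 1062.2, [438.2, 189.6], [1828.5, 1435.6], 56.1]
stack 100
   [[202.8, 207.6], [466.6, -285.1], [466.9, -284.5], 17.1, [466.4, -285.3], [32.0, 33.1], 61.4]
stack 68
   [[211.4, 195.5], [457.0, -278.8], [464.3, -284.1], 26.7, [461.1, -281.8], [53.0, 41.0], 54.0]
stack 36
   [[335.7, 194.3], [467.1, -123.2], [466.9, -123.4], 33.1, [466.9, -123.2], [64.8, 64.2], 46.6]
   [[221.6, 189.0], [458.5, -271.7], [466.5, -283.8], 41.9, [466.9, -283.3], [59.7, 62.2], 85.0]
top 100
   [[414.2, 238.3], [465.8, -286.1], [465.9, -285.6], 18.1, [465.6, -285.5], [32.4, 34.8], 0.8]
top 68
   [[406.7, 239.2], [461.9, -275.5], [463.9, -285.3], 27.7, [462.7, -280.8], [49.3, 46.0], 13.8]
top 36
   [[399.9, 234.0], [472.2, -268.8], [467.3, -283.9], 42.8, [465.7, -284.1], [64.5, 61.3], 85.0]
   [[334.3, 236.7], [466.0, -122.5], [465.8, -122.2], 33.0, [466.4, -121.8], [62.6, 65.3], 0.7]
scene 100
   [[155.3, 226.4], [470.6, -288.2], [471.7, -288.6], 17.9, [470.6, -287.7], [33.5, 32.3], 20.1]
scene 68
   [[158.0, 234.4], [478.5, -287.9], [469.5, -287.9], 27.0, [474.9, -288.6], [46.9, 42.9], 78.7]
scene 36
   [[160.8, 241.3], [485.3, -287.9], [471.6, -287.0], 43.8, [471.7, -287.1], [60.3, 64.5], 84.8]
   [[215.8, 210.0], [470.8, -125.8], [471.4, -125.1], 34.1, [470.9, -124.5], [63.3, 66.4], 60.8]
```

```bash
cat >> h.py <<'E'
MAT={'big':(438.9,274.4),'square':(459.4,132.9),'small':(574.1,287.9),'hex':(587,150.7)}
def yawsel(p,yaw):
    best=None
    for k in (-1,0,1,2):
        q=manip.ik(p,down(yaw+k*np.pi))
        if q is not None and (best is None or abs(q[5])<abs(best[1])): best=(yaw+k*np.pi,q[5])
    return best[0]
def pick(xy,base,yaw,opening=1.0,dz=18,N=40,up=60):
    x,y=xy; yaw=yawsel([x,y,base+dz],yaw); o=down(yaw)
    manip.command_gripper(opening)
    manip.goto([x,y,base+dz+up],o); manip.line_to([x,y,base+dz],o,speed=90); manip.dwell(.2)
    manip.command_gripper(0.0,N); s=status.read_state()
    print('grip',s['gripper_width'],s['grip_force'],s['force'].round(1),s['tcp_pos'].round(1))
    manip.line_to([x,y,base+dz+up],o,speed=80); s=status.read_state(); print('lift',s['gripper_width'],s['grip_force'],s['qpos'].round(2))
    return yaw
def place(xy,yaw,opening=1.0,dz=18,base=8.7,up=70):
    x,y=xy; yaw=yawsel([x,y,base+dz],yaw); o=down(yaw)
    manip.goto([x,y,base+dz+up],o); manip.line_to([x,y,base+dz],o,speed=60); manip.dwell(.3)
    s=status.read_state(); print('down',s['force'].round(1),s['tcp_pos'].round(1),s['gripper_width'])
    manip.command_gripper(opening); manip.line_to([x,y,base+dz+up],o,speed=120)
def save(n,im,d,c): np.savez('/tmp/'+n,im=im,d=d,**{k:np.array(v) for k,v in c.items()})
E
python3 - <<'E'
from h import *
pick((466.7,-122.8),4,np.pi,dz=16,up=90)
im,d,c=snap('wrist','held.png')
place(MAT['big'],np.pi,dz=16,up=90)
manip.goto([440,210,300],down(np.pi)); manip.dwell(.3)
im,d,c=snap('wrist','placed1.png'); 
print(status.read_state()['time_s'])
show(tins(d,c,40,box=(380,640,60,340))); show([o for o in cork(im,c,8) if 400<o[1][0]<640 and 80<o[1][1]<330])
E
```

```text
grip 0.7575195407813555 44.081987142562866 [-0.3  0.7  6.1] [ 467.  -122.9   20.6]
lift 0.7560805210886424 44.56779420375824 [-0.42  0.03  2.01 -0.    1.11  1.15]
down [ 0.1 -1.  -1.9] [439.  274.4  24.8] 0.757451990399758
16.625
   [[330.8, 176.8], [437.0, 274.2], [436.9, 274.1], 32.8, [437.2, 274.5], [64.5, 64.1], 0.2]
   [[238.5, 274.2], [587.0, 151.6], [587.2, 151.9], 33.4, [587.0, 151.4], [58.2, 66.8], 65.1]
   [[332.6, 266.6], [574.2, 288.7], [574.3, 288.5], 22.3, [573.9, 288.6], [43.5, 42.2], 2.2]
   [[221.9, 188.7], [459.9, 134.0], [459.9, 134.0], 49.5, [459.8, 133.9], [71.3, 72.0], 27.2]
   [[318.2, 165.5], [428.5, 256.8], [439.1, 274.9], 37.7, [431.8, 265.8], [50.8, 75.1], 50.3]
```

View pics/placed1.png

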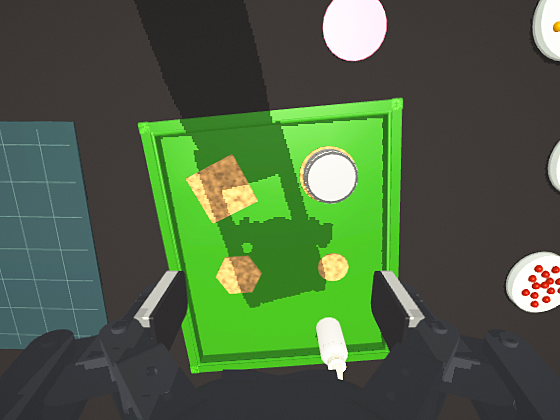

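```bash
python3 - <<'E'
from h import *
im,d,c=snap('top'); print('top check')
show(tins(d,c,40,box=(380,640,60,340)))
pick((466.3,-285.5),68,np.pi,opening=.7,N=30,up=80)
place(MAT['small'],np.pi,opening=.75,up=80)
manip.goto([440,-250,300],down(np.pi)); manip.dwell(.3)
im,d,c=snap('wrist','stack2.png'); save('stack2',im,d,c)
for t in (68,36): print(t); show(tins(d,c,t))
im,d,c=snap('top'); save('top2',im,d,c); print('top')
for t in (68,36): print(t); show(tins(d,c,t))
show(tins(d,c,40,box=(380,640,60,340)))
print(status.read_state()['time_s'])
E
```

```text
top check
   [[165.1, 241.8], [451.8, 269.4], [443.6, 269.0], 31.4, [452.4, 267.6], [62.0, 30.0], 80.5]
grip 0.38768942203151974 29.888062477111816 [0.6 0.9 3.7] [ 466.6 -285.7   86.4]
lift 0.3845313708591497 29.836020469665527 [-0.69  0.11  1.81 -0.    1.23  0.88]
down [ 0.3 -0.1 -0.1] [574.2 287.9  26.9] 0.38685445185377176
68
   [[247.7, 203.3], [464.9, -285.5], [464.6, -285.3], 27.4, [464.8, -285.5], [47.7, 53.8], 77.8]
36
   [[254.5, 192.6], [455.4, -275.1], [466.7, -284.7], 42.4, [466.6, -284.7], [61.4, 62.3], 85.1]
top
68
   [[408.9, 238.9], [463.9, -285.5], [464.7, -285.7], 28.3, [463.7, -286.0], [48.4, 56.5], 16.6]
36
   [[400.1, 233.9], [472.4, -269.3], [466.2, -283.9], 43.5, [465.7, -284.0], [64.7, 61.7], 84.4]
   [[162.4, 248.0], [435.5, 272.5], [435.3, 272.2], 32.9, [435.7, 272.2], [63.3, 65.2], 46.2]
   [[158.4, 189.4], [570.0, 285.9], [570.1, 285.7], 17.0, [569.7, 286.3], [30.1, 32.0], 0.9]
29.3
```

View pics/stack2.png

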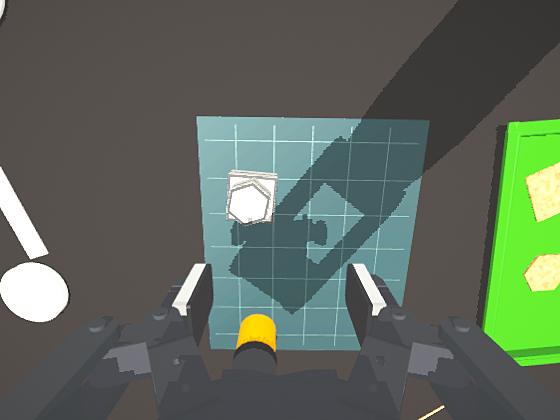

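The hex (248,203) sits cleanly on the square tin, undisturbed. The two placed tins measure about 2–3 mm short of their mats in x, so I'll apply that offset from here on.

```bash
python3 - <<'E'
from h import *
pick((464.6,-285.5),36,np.radians(-12.7),opening=.85,N=35,up=60)
place((589.3,151.7),np.radians(-12.7),opening=.85,up=70)
manip.goto([440,-250,300],down(np.pi)); manip.dwell(.3)
im,d,c=snap('wrist','stack3.png')
show(tins(d,c,36))
im,d,c=snap('top'); save('top3',im,d,c); print('top')
show(tins(d,c,36)); show(tins(d,c,40,box=(380,640,60,340)))
print(status.read_state()['time_s'])
E
```

```text
grip 0.5560968569981195 37.37232327461243 [-0.1 -0.2  3.1] [ 465.  -285.8   54.5]
lift 0.5552979893439977 37.05852448940277 [-0.7   0.17  1.85  0.    1.13  1.1 ]
down [ 0.1 -0.5 -1.4] [589.4 151.7  26.9] 0.5521402370420412
   [[250.5, 197.8], [466.7, -284.7], [466.7, -284.7], 42.5, [466.7, -284.7], [61.4, 62.1], 85.1]
top
   [[403.9, 237.5], [466.3, -284.5], [466.2, -285.1], 42.6, [465.7, -284.5], [65.1, 61.5], 84.8]
   [[162.4, 248.0], [435.5, 272.6], [435.3, 272.2], 32.9, [435.7, 272.2], [63.3, 65.2], 46.2]
   [[158.4, 189.5], [569.8, 285.8], [569.7, 285.8], 16.9, [569.7, 286.3], [30.1, 32.0], 0.9]
   [[217.2, 183.7], [585.5, 151.2], [585.1, 151.1], 26.6, [585.7, 151.0], [48.2, 50.7], 77.3]
41.4667
```

```bash
python3 - <<'E'
from h import *
pick((466.5,-284.7),4,np.radians(-5),dz=16,N=45,up=90)
place((461.8,133.4),np.radians(27.2),dz=16,up=90)
manip.goto([430,210,300],down(np.pi)); manip.dwell(.3)
im,d,c=snap('wrist','tray4.png'); save('tray4',im,d,c)
show(tins(d,c,40,box=(380,640,60,340)))
manip.goto([440,-250,300],down(np.pi)); manip.dwell(.2)
im,d,c=snap('top','top4.png'); save('top4',im,d,c); print('top')
show(tins(d,c,40,box=(380,640,60,340)))
print(status.read_state()['time_s'])
cv2.imwrite('pics/top4c.png',cv2.cvtColor(cv2.resize(im[130:290,120:270],None,fx=3.7,fy=3.7,interpolation=2),cv2.COLOR_RGB2BGR))
E
```

```text
grip 0.7141094330723321 49.84823763370514 [-0.4  0.2  3.8] [ 466.8 -285.    20.5]
lift 0.717618708447287 49.34151470661163 [-0.69  0.17  1.85  0.    1.12  0.97]
down [ 0.5 -0.3 -1.3] [461.9 133.4  24.8] 0.713720924235529
   [[237.4, 290.1], [586.4, 153.0], [587.0, 152.9], 28.3, [586.4, 153.0], [49.8, 53.8], 17.5]
   [[335.1, 280.5], [571.1, 287.6], [571.0, 287.4], 17.9, [570.9, 287.6], [34.6, 32.7], 12.9]
   [[219.1, 202.8], [461.8, 135.1], [462.6, 135.3], 43.0, [461.8, 134.7], [61.5, 62.4], 26.9]
   [[330.1, 183.5], [436.8, 274.0], [436.8, 274.1], 32.9, [436.9, 274.0], [64.3, 64.8], 0.1]
top
   [[162.6, 248.0], [435.4, 272.6], [435.4, 272.2], 33.0, [435.7, 272.2], [63.3, 65.2], 46.2]
   [[224.0, 237.9], [460.5, 132.9], [460.0, 132.6], 41.5, [460.4, 132.9], [60.9, 61.5], 27.4]
   [[158.3, 189.4], [570.1, 286.1], [569.7, 285.8], 16.9, [569.7, 286.3], [30.1, 32.0], 0.9]
   [[217.2, 183.7], [585.5, 151.2], [585.1, 151.1], 26.6, [585.7, 151.0], [48.2, 50.7], 77.3]
56.6083
```

View pics/top4c.png

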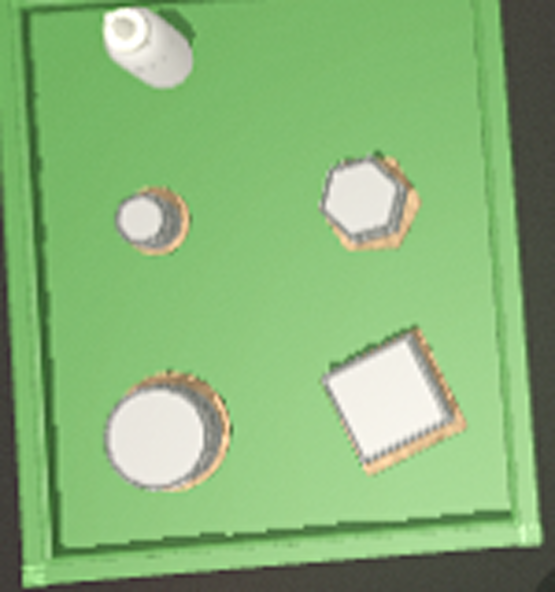

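View pics/tray4.png

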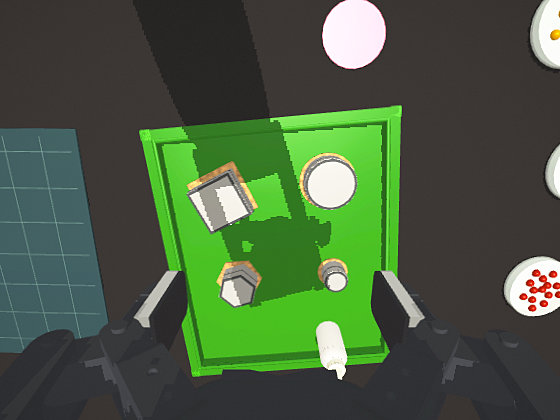

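Both cameras agree on the tin-to-mat offsets: big round (−2.7,−1.1), small round (−3.5,−1.1), square (+1.8,+1.1), hex (−1,+1.4). I'll nudge the two round tins; the other two are good.

```bash
python3 - <<'E'
from h import *
for n,dl,dz,op,N in [('big',(2.7,1.1),16,1.0,40),('small',(3.5,1.1),18,.75,30)]:
    p=np.array(MAT[n]); yaw=pick(p,8,np.pi,opening=op,dz=dz,N=N,up=50)
    place(p+dl,yaw,opening=op,dz=dz,up=80)
manip.goto([440,-250,300],down(np.pi)); manip.dwell(.3)
im,d,c=snap('top','top5.png'); X=tins(d,c,40,box=(380,640,60,340)); show(X)
print(plane([[410,140]],c,84))
print(status.read_state()['time_s'])
E
```

```text
grip 0.7601817480491428 44.26110863685608 [-0.8 -0.3  6.1] [439.4 274.6  24.8]
lift 0.7538576162205783 44.59035873413086 [ 0.41  0.16  1.94 -0.    1.04 -1.16]
down [ 0.  -0.  -0.9] [441.7 275.5  24.8] 0.7566191167234101
grip 0.3868882511830845 29.915188550949097 [0.1 0.1 3. ] [574.5 288.   26.5]
lift 0.38738060332241275 29.83763873577118 [ 0.34  0.43  1.61  0.    1.11 -1.23]
down [-0.   0.1 -0.3] [577.7 289.   26.9] 0.38792198601528904
   [[162.0, 247.0], [438.1, 273.6], [438.1, 273.5], 32.9, [438.0, 273.4], [63.9, 63.4], 1.6]
   [[223.9, 237.9], [460.5, 132.9], [460.0, 132.6], 41.5, [460.4, 132.9], [60.9, 61.5], 27.4]
   [[157.8, 188.0], [573.4, 287.3], [573.2, 287.1], 16.9, [573.2, 286.4], [32.5, 31.9], 1.7]
   [[217.1, 183.7], [585.5, 151.3], [585.1, 151.1], 26.6, [585.7, 151.1], [48.2, 50.7], 77.3]
[[ 684.6404148  -283.26077082   84.        ]]
72.8167
```

View pics/top5.png

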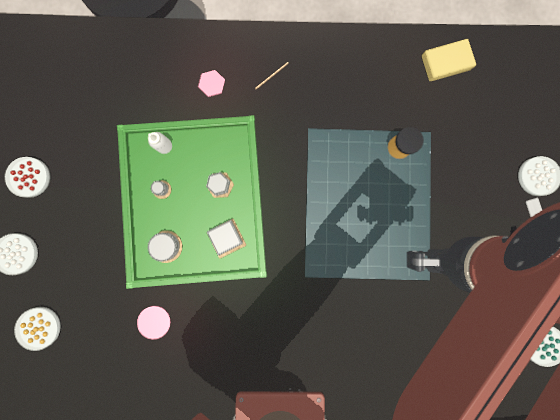

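All four tins stand on their own mats, within about 2 mm of centre: big round (162,247), square (224,238), small round (158,188) and hex (217,184). The bottle (160,142) and jar (408,142) have not moved.

```bash
python3 -c "
from h import *
print(ticket.job_done())"
```

```text
the job is handed in; nothing more can be done
None
```

I handed the job in at about 73 s on the robot's clock: all four tins stand upright within about 2 mm of the centre of their own mats, and the glue bottle and bead jar are where they were.

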